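# Feed a steel blank under the cropper guard with the push stick

## Robot

A 6-joint arm with a two-finger parallel gripper is mounted at the origin on the work surface. World frame = base frame: x ahead of the robot, y to its left, z up, the work surface at z = 0. Lengths are in m, angles in rad, forces in N, time in s.
With the tool pointing down it reaches from about 0.375 to 0.975 m from the base axis. Payload 3.8 kg.
Tool frame: the origin (TCP) lies at the very end of the fingers, on their centre line; the grasp point (between the pads) lies 19 mm behind it; z points along the fingers, y is the line along which they close (so a half turn about z gives the same grasp; the last joint's range is limited). The gripper opens to 85 mm and grips with 20 to 120 N. Pads are 22 mm wide; open, the fingers measure 114 mm over their backs; the gripper's body (76 mm by 85 mm) begins 54 mm behind the grasp point. The pads swing forward as they close: fully open they stand 13 mm farther back than shut.
Start: joints at [-1.164, 0.264, 1.604, -0, 1.274, -0.037], TCP at [0.29, -0.61, 0.231] pointing down, gripper open.
Joint ranges: [-2.63, 2.63], [-0.94, 2.18], [0.31, 2.57], [-1.31, 4.45], [0, 2.66], [-2.55, 2.55]. Speed limits (rad/s): [2.57, 2.57, 3.14, 3.14, 3.14, 3.14].

## Interface

Orientations are given as a rotation vector (axis times angle).
In Python, from workcell import read_state, read_camera, calibration, finish_job gives the robot as it stands.
- The arm moves only by the tool step_arm, never from a script. Its argument "commands" is a list of rows, each an object of numbers: "fingers": the gripper's target within -1 to 1 (shut at 1, half-way at 0, fully open at -1); "dx", "dy", "dz": the shift along the tool's x, y, z in m; "roll": the turn about the tool's z in degrees. In form: [{"fingers": .., "dx": .., "dy": .., "dz": .., "roll": ..}, ...]. A call has 1 to 8 rows; each row is the pose to reach, as a shift and turn from the pose commanded when the call began, along the tool's axes at that moment; what a row does not reach only later rows make up. A row lasts 1/8 s, in which the tool goes at most 62.5 mm and 10.7 degrees, less where a joint would pass 70% of its speed; a pose out of reach is approached as far as the arm can. A call with a gripper value outside its range is refused whole. The fingers move at their own pace and stop on an object; "squeeze" is the grip in N (left out, the last holds). Time passes only in rows, so rows that repeat a pose let the fingers close. It gives the time, the measured TCP pose, the force, the opening and the grip force at its end, in the units of the state.
- read_state(): the state, without advancing time (a new reading comes with each control period).
- read_camera(name): name is "scene" or "top" or "wrist"; returns (picture, depth): 384x512x3 uint8, blue, green, red; 384x512 float32, m along the optical axis (not along the pixel's ray), 0 where there is no reading.
- calibration(name): a dict with "intrinsics" (3x3 intrinsics, pixels), "world_to_cam" (4x4, takes a point from world to camera coordinates). Camera axes: x right, y up, looking along -z (the intrinsics and any distortion apply to the point x, -y, -z); pixel columns grow to the right and rows downward; lengths in m; the calibration is good to about 2 mm. The wrist camera is an equidistant fisheye: a pixel r from the principal point sees the ray r / f radians off the axis. A picture is of the moment at which its call begins: read the wrist's pose just before it. calibration takes no time and is no camera call; for the wrist camera it gives the pose at the moment of the call.
- finish_job(): hands the job in; it is judged then, once.
The state is a dict: "time": time; "q": joint angles; "joint_vel": joint speeds; "joint_torque": joint torques, N m; "tool_pos": TCP position; "tcp_rot": TCP orientation; "wrist_force": force on the tool from outside, world axes, zero at the start; "torque": the same for the moment, N m; "width": opening from 0.0 (shut) to 1.0 (fully open); "grip_force": force on a finger pad.
Only numpy, scipy, OpenCV 4.12 (cv2) and the standard library are available. Lean on these libraries where they do the work, as an engineer would, in place of code of your own. Each camera call takes 0.05 s, during which the arm holds its last target. There are 200 camera calls.

## Task

Take the wooden push stick by its slanting handle and use its nose to push the flat steel blank along the bar cropper's bed, under the guard, until the blank's front end butts against the stop on the far side. Then draw the stick back out and stand it on its sole on the bench top, off the machine. Keep the fingers and the rest of the arm off the blank, and leave the other things on the bench where they are.

Things in the scene. Friction and masses are not known exactly. Their poses are not given: they have to be found in the camera images.
- machine: Bench bar cropper, fixed. Origin on the bench, on the bed's centre line, at the guard's entry; x = feed direction, z up. Dark bed 120 mm wide, x -240 to 260 mm, its top 30 mm up. Rails on the bed, 12 mm high, 60 mm apart inside (|y| 30 to 44), x -240 to 10 and 90 to 250. Grey blade housing x 5 to 85, |y| to 85, 210 mm high, with a motor on its +y side and a switch box on its -y side (to y -121).
- guard_mouth (a point): Centre of the sill of the opening through the housing, at the height of the bed's top, 5 mm ahead of the machine's origin; axes as the machine's. The opening is 74 mm wide and 28 mm high above the bed, and runs 80 mm through in the feed direction.
- visor_edge (a point): Middle of the top edge of a clear visor in a dark frame, 170 mm wide, that leans out over the infeed 30 degrees from vertical: from x -2 mm, 66 mm above the bench, at its foot to x -122, 275 mm up, here. A gripper held vertical on the stick's handle would hit it before the blank is home; leaned back along the raked handle it passes.
- stop_face (a point): Centre of the stop's face, at the height of the bed's top, on the bed's centre line; same axes as the machine (x = feed direction). The stop is a steel block 58 mm wide and 30 mm high with a dark cross bar and a black knob, fixed 172 to 202 mm beyond the machine's origin; the blank's front must come to rest against this face.
- blank: Loose flat steel bar, 90 mm long (x), 50 wide (y), 12 thick, about 0.3 to 0.55 kg. It lies flat on the bed between the rails on the infeed side, its x axis roughly in the feed direction. Origin: centre of its underside. It slides under a few newtons.
- blank_front (a point): Middle of the lower edge of the blank's front end, the one that must meet the stop (45 mm ahead of the blank's origin).
- blank_rear (a point): Middle of the lower edge of the blank's rear end, where the stick pushes (45 mm behind the blank's origin).
- stick: Loose wooden push stick, 0.22 kg, standing on its sole on the bench beside the bed's infeed end, on the machine's -y side. Origin: centre of the sole's underside; x to the nose, z up. Sole 220 long (x), 36 wide, 16 mm thick. Handle 24 mm thick (y) by 28, rising from the sole's top at x -30 and raked back (to -x) 35 degrees from vertical, 108 mm long up that slope.
- stick_nose (a point): Middle of the lower edge of the stick's square nose, the end that pushes (110 mm ahead of the stick's origin).
- stick_grip (a point): Grip point on the handle's axis, 75 mm up the slope from the sole's top: 73 mm behind and 77 mm above the stick's origin. Grip it across the 24 mm thickness, fingers pointing down along the handle.
- tin: Bystander: closed blue metal tin, 68 mm in diameter, 70 mm high, on the bench on the machine's +y side. Origin: centre of its underside.
- spanner: Bystander: steel spanner 190 mm long lying on the bench on the machine's -y side, past the housing.
- bin: Bystander: open black plastic bin 100 x 80 x 50 mm on the bench on the machine's +y side, past the motor. Origin: centre of its underside.
Not all that is in view belongs to the job. What is meant by the stick is not orange, and is the larger of those in its own colour.

How it is judged:
On the way, in this order (a step that is already met when the one before it is completed fails the run):
1. the push stick is in the infeed channel, low on the bed, its nose behind the blank (x of stick_nose in the frame of blank_rear between -0.08 and 0.006 m and y of stick_nose in the frame of machine between -0.02 and 0.02 m and z of stick_nose in the frame of machine between 0.026 and 0.042 m and x of stick_nose in the frame of machine below -0.03 m), for 0.1 s.
2. the blank is against the stop, with the stick's nose behind it under the guard (x of blank_front in the frame of stop_face above -0.005 m and y of blank_front in the frame of stop_face between -0.015 and 0.015 m and angle between blank's own z axis and vertical below 0.1 rad and x of stick_nose in the frame of machine above 0.04 m and distance between stick_nose and blank_rear below 0.03 m), for 0.1 s.
At the end, for the whole second after the job is handed in: The blank lies flat and at rest on the bed with the middle of its front end within 5 mm of the stop's face (and within 15 mm of the centre line), and the push stick stands still on its sole on the bench top, off the machine (underside within 6 mm of the bench, upright within 0.1 rad) (x of blank_front in the frame of stop_face above -0.005 m and y of blank_front in the frame of stop_face between -0.015 and 0.015 m and angle between each of blank, stick's own z axis and vertical below 0.1 rad and linear speed of each of blank, stick below 0.01 m/s and height (world z) of stick between -0.006 and 0.006 m and angular speed of stick below 0.1 rad/s); the robot touches nothing.
It fails at once if the fingers or the arm touch the blank (contact force between any of the fingers, the arm and blank above 0.5 N).
It fails at once if the tin, the spanner or the bin is shifted by more than 30 mm (distance of any of tin, spanner, bin from where it was at the start of the episode above 0.03 m).
It also fails if it takes over 61 s, if anything falls off the work surface, if the arm or the gripper's body presses on something with over 40 N, if the wrist force passes 120 N, or if a joint passes its speed limit or range.

## Working session

There is one attempt and no reset: what is moved stays moved. The work goes in short steps, Python scripts to look and compute and a tool call to move; the robot and the scene stay as the last step left them, time stands still between calls to the robot, and variables do not carry over. Pictures are saved under pics/ and viewed, at most 10 in all, crops included, and the job is handed in when it is done.

Besides the shell and the picture viewer there is one more tool, called in YAML: its name, and indented under it one key for each argument. step_arm: Moves the arm, as the interface text tells. Its arguments: {"type":"object","properties":{"commands":{"type":"array","items":{"type":"object","properties":{"fingers":{"type":"number"},"dx":{"type":"number"},"dy":{"type":"number"},"dz":{"type":"number"},"roll":{"type":"number"}}}},"squeeze":{"type":"number"}},"required":["commands"]}

```bash
mkdir -p pics; ls; python3 - <<'E'
from workcell import *
import cv2,numpy as np
for n in("scene","top"):
    p,d=read_camera(n); cv2.imwrite(f"pics/{n}0.png",p); np.save(f"pics/{n}0.npy",d)
    c=calibration(n); print(n,c["intrinsics"],c["world_to_cam"],[k for k in c])
s=read_state(); print(s)
E
```

```text
pics
scene [[372.10794382   0.         257.13037841]
 [  0.         372.10794382 190.10636774]
 [  0.           0.           1.        ]] [[-0.5332907   0.84590338  0.00696462  0.30908433]
 [-0.51499276 -0.33118122  0.79063358  0.13092826]
 [ 0.67110617  0.4180508   0.61224998 -1.51809398]
 [ 0.          0.          0.          1.        ]] ['intrinsics', 'world_to_cam']
top [[356.28485131   0.         254.68500495]
 [  0.         356.28485131 193.44349935]
 [  0.           0.           1.        ]] [[-0.01140244 -0.99989082  0.00939899 -0.01525935]
 [ 0.9855585  -0.00964983  0.16906009 -0.57323565]
 [-0.16895093  0.01119095  0.98556093 -1.05460791]
 [ 0.          0.          0.          1.        ]] ['intrinsics', 'world_to_cam']
{'time': 0.1, 'q': array([-1.16391562e+00,  2.64718242e-01,  1.60525926e+00, -3.80375259e-05,
        1.27371904e+00, -3.69031306e-02]), 'joint_vel': array([ 0.00056377, -0.00051497, -0.00269729,  0.00163709, -0.00119627,
        0.00155474]), 'joint_torque': array([ 7.00312921e-04, -5.16709220e+01, -3.68589091e+01, -3.45153005e-06,
        6.31456263e-03,  3.47652211e-06]), 'tool_pos': array([ 0.28953436, -0.60899911,  0.23004751]), 'tcp_rot': array([-3.06255500e+00, -6.90951177e-01,  6.63568766e-04]), 'wrist_force': array([-0.31501148, -0.68173096,  0.41389906]), 'torque': array([-0.03695628, -0.00179014,  0.01517835]), 'grip_force': 0.0, 'width': 1.000773490489773}
```

View pics/top0.png

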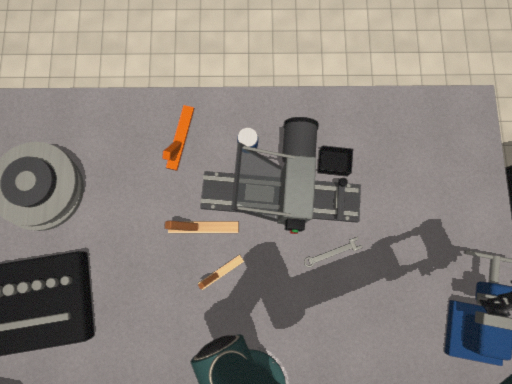

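View pics/scene0.png

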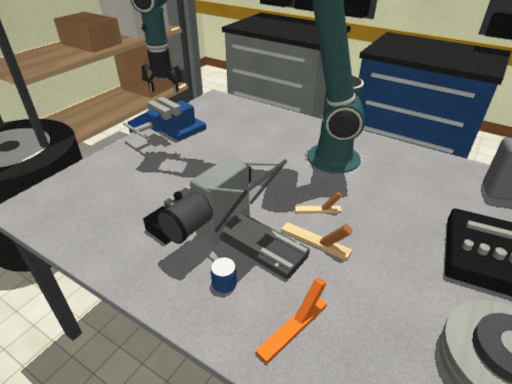

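The top view shows three stick-like things: the orange one at (180,140), a large wooden one at (203,227) and a small wooden one at (221,271). I choose the large wooden one at (203,227). The bed runs from (203,190) to (360,203), with feed to the right, and the visor covers about (240-282,150-215). Next is a close crop and a depth measurement.

```bash
cat > h.py <<'E'
from workcell import *
import cv2,numpy as np
from scipy.spatial.transform import Rotation as R
def cloud(n,d):
    c=calibration(n);K=c["intrinsics"];v,u=np.mgrid[:384,:512]
    p=np.stack([(u-K[0,2])/K[0,0]*d,-(v-K[1,2])/K[1,1]*d,-d],-1)
    T=np.linalg.inv(c["world_to_cam"]);w=p@T[:3,:3].T+T[:3,3];w[d==0]=np.nan;return w
def proj(n,P):
    c=calibration(n);K=c["intrinsics"];T=c["world_to_cam"];q=np.atleast_2d(P)@T[:3,:3].T+T[:3,3]
    return np.stack([K[0,2]-K[0,0]*q[:,0]/q[:,2],K[1,2]+K[1,1]*q[:,1]/q[:,2]],-1)
E
python3 - <<'E'
from h import *
p=cv2.imread("pics/top0.png");d=np.load("pics/top0.npy");w=cloud("top",d)
print("bench z",np.nanmedian(w[250:260,120:160,2]))
def box(name,m):
    P=w[m];r=cv2.minAreaRect(P[:,:2].astype(np.float32)*1000);print(name,m.sum(),r,"z",np.percentile(P[:,2],[5,50,95]))
v,u=np.mgrid[:384,:512];b=p.astype(int)
z=w[...,2]
reg=(u>160)&(u<245)&(v>215)&(v<240)
box("stick sole",reg&(z>.009)&(z<.024)&(b[...,2]-b[...,0]>40)); box("handle",reg&(z>.03))
reg=(u>195)&(u<240)&(v>165)&(v<218)
box("bed infeed",reg&(z>.02)&(z<.06));
reg=(u>318)&(u<370)&(v>175)&(v<228); box("bed out",reg&(z>.02)&(z<.05))
box("housing",(u>230)&(u<330)&(v>110)&(v<240)&(z>.195)&(z<.225))
for uv in[(490,330),(480,260),(330,252)]:print(uv,w[uv[1],uv[0]])
cv2.imwrite("pics/crop1.png",cv2.resize(p[130:250,150:370],None,fx=3.6,fy=3.6,interpolation=cv2.INTER_CUBIC))
E
```

```text
bench z -0.00033477936018166954
stick sole 577 ((475.2716979980469, 142.85794067382812), (216.02137756347656, 35.240562438964844), 89.32781219482422) z [0.01236561 0.01573654 0.01930014]
handle 260 ((475.0953369140625, 204.51324462890625), (80.42459869384766, 24.234790802001953), 89.33415985107422) z [0.03453388 0.08114069 0.10931191]
bed infeed 1167 ((586.6041259765625, 87.15264892578125), (117.65413665771484, 120.6456527709961), 84.48390197753906) z [0.02660037 0.03065917 0.04348558]
bed out 1245 ((550.3519897460938, -285.776123046875), (135.0919647216797, 120.81684875488281), 84.40560913085938) z [0.02663728 0.03085313 0.04371918]
housing 2319 ((569.532470703125, -89.93461608886719), (176.96734619140625, 170.52890014648438), 84.45264434814453) z [0.20225552 0.20980064 0.21839297]
(490, 330) [ 0.17450641 -0.66383477  0.11267313]
(480, 260) [ 3.61465584e-01 -7.30215603e-01 -4.89564468e-05]
(330, 252) [ 0.3916863  -0.25510272  0.00999567]
```

View pics/crop1.png

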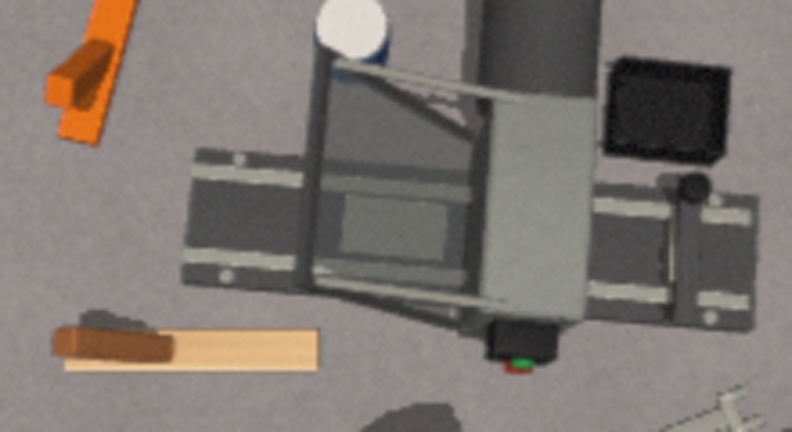

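The crop confirms the plain wooden stick: brown handle at crop (60-170,345), nose at (318,350). The blank shows through the visor at crop (342-447,195-260). The moves have no tilt term, so I'll check the geometry and then test what the arm does at the edge of its reach.

```bash
cat >> h.py <<'E'
f=np.array([-.0967,-.9953,0]);l=np.array([.9953,-.0967,0]);O=np.array([.569,-.0938,0])
def tom(P): P=np.asarray(P)-O; return np.array([P@f,P@l,P[2]])*1000
def st(goal=None):
    s=read_state();M=R.from_rotvec(s["tcp_rot"]).as_matrix()
    print("t",s["time"],"q",s["q"].round(3),"tcp",s["tool_pos"].round(4),"mach",tom(s["tool_pos"]).round(1),"F",s["wrist_force"].round(1),"w",round(s["width"],3),"g",round(s["grip_force"],1))
    print("tool axes x,y,z (rows, world)",M.T.round(3).tolist())
    if goal is not None: print("d tool",(M.T@(np.asarray(goal)-s["tool_pos"])).round(4))
def ray(n,u,v,z):
    c=calibration(n);K=c["intrinsics"];T=np.linalg.inv(c["world_to_cam"])
    r=T[:3,:3]@np.array([(u-K[0,2])/K[0,0],-(v-K[1,2])/K[1,1],-1]);o=T[:3,3];return o+r*(z-o[2])/r[2]
E
python3 - <<'E'
from h import *
for cu,cv in[(342,193),(447,197),(447,262),(342,256)]:print(tom(ray("top",150+cu/3.6,130+cv/3.6,.042)).round(1))
st([-.065,-.677,.40])
E
```

```text
[-105.4   26.7   42. ]
[-14.1  31.1  42. ]
[ -9.8 -25.8  42. ]
[-100.4  -28.5   42. ]
t 0.1 q [-1.164  0.265  1.605 -0.     1.274 -0.037] tcp [ 0.2895 -0.609   0.23  ] mach [ 539.8 -228.3  230. ] F [-0.3 -0.7  0.4] w 1.001 g 0.0
tool axes x,y,z (rows, world) [[0.903, 0.429, 0.0], [0.429, -0.903, -0.002], [-0.001, 0.002, -1.0]]
d tool [-0.3494 -0.0912 -0.1698]
```

step_arm:
  commands:
    - {"fingers": -1,"dx": -0.35,"dy": -0.09,"dz": -0.17}
    - {"fingers": -1,"dx": -0.35,"dy": -0.09,"dz": -0.17}
    - {"fingers": -1,"dx": -0.35,"dy": -0.09,"dz": -0.17}
    - {"fingers": -1,"dx": -0.35,"dy": -0.09,"dz": -0.17}
    - {"fingers": -1,"dx": -0.35,"dy": -0.09,"dz": -0.17}
    - {"fingers": -1,"dx": -0.35,"dy": -0.09,"dz": -0.17}
    - {"fingers": -1,"dx": -0.35,"dy": -0.09,"dz": -0.17}
    - {"fingers": -1,"dx": -0.35,"dy": -0.09,"dz": -0.17}

```text
invalid input
```

step_arm:
  commands:
    - {"fingers": -1,"dx": -0.21,"dy": 0.34}
    - {"fingers": -1,"dx": -0.21,"dy": 0.34}
    - {"fingers": -1,"dx": -0.21,"dy": 0.34}
    - {"fingers": -1,"dx": -0.21,"dy": 0.34}
    - {"fingers": -1,"dx": -0.21,"dy": 0.34}
    - {"fingers": -1,"dx": -0.21,"dy": 0.34}
    - {"fingers": -1,"dx": -0.21,"dy": 0.34}
    - {"fingers": -1,"dx": -0.21,"dy": 0.34}

```text
invalid input
```

```bash
python3 -c "
from h import *
st()"
```

```text
t 0.1 q [-1.164  0.265  1.605 -0.     1.274 -0.037] tcp [ 0.2895 -0.609   0.23  ] mach [ 539.8 -228.3  230. ] F [-0.3 -0.7  0.4] w 1.001 g 0.0
tool axes x,y,z (rows, world) [[0.903, 0.429, 0.0], [0.429, -0.903, -0.002], [-0.001, 0.002, -1.0]]
```

step_arm:
  commands:
    - {"fingers": -1,"dx": -0.35,"dy": -0.09,"dz": -0.17,"roll": 0}
    - {"fingers": -1,"dx": -0.35,"dy": -0.09,"dz": -0.17,"roll": 0}
    - {"fingers": -1,"dx": -0.35,"dy": -0.09,"dz": -0.17,"roll": 0}
    - {"fingers": -1,"dx": -0.35,"dy": -0.09,"dz": -0.17,"roll": 0}
    - {"fingers": -1,"dx": -0.35,"dy": -0.09,"dz": -0.17,"roll": 0}
    - {"fingers": -1,"dx": -0.35,"dy": -0.09,"dz": -0.17,"roll": 0}
    - {"fingers": -1,"dx": -0.35,"dy": -0.09,"dz": -0.17,"roll": 0}
  squeeze: 40

```text
time: 0.98
tool_pos: [-0.0683, -0.6792, 0.4028]
tcp_rot: [3.064, 0.686, -0.002]
wrist_force: [0.2, -1.0, 0.5]
width: 1.0
grip_force: 0.0
```

step_arm:
  commands:
    - {"fingers": -1,"dx": -0.21,"dy": 0.34,"dz": 0,"roll": 0}
    - {"fingers": -1,"dx": -0.21,"dy": 0.34,"dz": 0,"roll": 0}
    - {"fingers": -1,"dx": -0.21,"dy": 0.34,"dz": 0,"roll": 0}
    - {"fingers": -1,"dx": -0.21,"dy": 0.34,"dz": 0,"roll": 0}
    - {"fingers": -1,"dx": -0.21,"dy": 0.34,"dz": 0,"roll": 0}
    - {"fingers": -1,"dx": -0.21,"dy": 0.34,"dz": 0,"roll": 0}
    - {"fingers": -1,"dx": -0.21,"dy": 0.34,"dz": 0,"roll": 0}
  squeeze: 40

```text
time: 1.85
tool_pos: [-0.0971, -0.9748, 0.3559]
tcp_rot: [3.024, 0.684, -0.02]
wrist_force: [0.5, 0.1, 0.6]
width: 1.0
grip_force: 0.0
```

```bash
python3 -c "
from h import *
st()"
```

```text
t 1.85 q [-1.696  0.966  0.315  0.002  1.817 -0.57 ] tcp [-0.0971 -0.9748  0.3559] mach [ 941.2 -577.8  355.9] F [0.5 0.1 0.6] w 1.0 g 0.0
tool axes x,y,z (rows, world) [[0.903, 0.43, -0.022], [0.43, -0.902, 0.037], [-0.004, -0.043, -0.999]]
```

step_arm:
  commands:
    - {"fingers": -1,"dx": -0.52,"dy": 0.85,"dz": 0,"roll": 0}
    - {"fingers": -1,"dx": -0.52,"dy": 0.85,"dz": 0,"roll": 0}
    - {"fingers": -1,"dx": -0.52,"dy": 0.85,"dz": 0,"roll": 0}
    - {"fingers": -1,"dx": -0.52,"dy": 0.85,"dz": 0,"roll": 0}
    - {"fingers": -1,"dx": -0.52,"dy": 0.85,"dz": 0,"roll": 0}
    - {"fingers": -1,"dx": -0.52,"dy": 0.85,"dz": 0,"roll": 0}
  squeeze: 40

```text
time: 2.6
tool_pos: [-0.1055, -1.0328, 0.2686]
tcp_rot: [2.967, 0.669, -0.051]
wrist_force: [-0.1, -0.3, 0.2]
width: 1.002
grip_force: 0.0
```

```bash
python3 -c "
from h import *
st()"
```

```text
t 2.6 q [-1.697  1.058  0.312  0.003  1.666 -0.57 ] tcp [-0.1055 -1.0328  0.2686] mach [ 999.8 -580.5  268.6] F [-0.1 -0.3  0.2] w 1.002 g 0.0
tool axes x,y,z (rows, world) [[0.903, 0.426, -0.054], [0.43, -0.898, 0.09], [-0.011, -0.105, -0.994]]
```

step_arm:
  commands:
    - {"fingers": -1,"dx": -0.5,"dy": 0.85,"dz": -0.3,"roll": 0}
    - {"fingers": -1,"dx": -0.5,"dy": 0.85,"dz": -0.3,"roll": 0}
    - {"fingers": -1,"dx": -0.5,"dy": 0.85,"dz": -0.3,"roll": 0}
    - {"fingers": -1,"dx": -0.5,"dy": 0.85,"dz": -0.3,"roll": 0}
    - {"fingers": -1,"dx": -0.5,"dy": 0.85,"dz": -0.3,"roll": 0}
    - {"fingers": -1,"dx": -0.5,"dy": 0.85,"dz": -0.3,"roll": 0}
    - {"fingers": -1,"dx": -0.5,"dy": 0.85,"dz": -0.3,"roll": 0}
    - {"fingers": -1,"dx": -0.5,"dy": 0.85,"dz": -0.3,"roll": 0}
  squeeze: 40

```text
time: 3.6
tool_pos: [-0.1024, -1.0458, 0.29]
tcp_rot: [2.913, 0.657, -0.077]
wrist_force: [-0.5, -0.4, 0.1]
width: 1.004
grip_force: 0.0
```

```bash
python3 -c "
from h import *
st()"
```

```text
t 3.6 q [-1.693  1.039  0.312  0.004  1.628 -0.566] tcp [-0.1024 -1.0458  0.29  ] mach [1012.4 -576.2  290. ] F [-0.5 -0.4  0.1] w 1.004 g 0.0
tool axes x,y,z (rows, world) [[0.902, 0.423, -0.084], [0.43, -0.892, 0.138], [-0.016, -0.161, -0.987]]
```

step_arm:
  commands:
    - {"fingers": -1,"dx": 0.05,"dy": -0.09,"dz": 0,"roll": 0}
    - {"fingers": -1,"dx": 0.05,"dy": -0.09,"dz": 0,"roll": 0}
    - {"fingers": -1,"dx": 0.05,"dy": -0.09,"dz": 0,"roll": 0}
  squeeze: 40

```text
time: 3.98
tool_pos: [-0.0953, -0.9378, 0.2668]
tcp_rot: [2.925, 0.66, -0.071]
wrist_force: [-0.6, -0.5, 0.0]
width: 1.0
grip_force: 0.0
```

```bash
python3 -c "
from h import *
st()"
```

```text
t 3.975 q [-1.7    0.689  0.944  0.005  1.359 -0.574] tcp [-0.0953 -0.9378  0.2668] mach [ 904.3 -579.6  266.8] F [-0.6 -0.5  0. ] w 1.0 g 0.0
tool axes x,y,z (rows, world) [[0.903, 0.424, -0.077], [0.43, -0.894, 0.128], [-0.015, -0.148, -0.989]]
```

step_arm:
  commands:
    - {"fingers": -1,"dx": -0.52,"dy": 0.85,"dz": 0,"roll": 0}
    - {"fingers": -1,"dx": -0.52,"dy": 0.85,"dz": 0,"roll": 0}
    - {"fingers": -1,"dx": -0.52,"dy": 0.85,"dz": 0,"roll": 0}
    - {"fingers": -1,"dx": -0.52,"dy": 0.85,"dz": 0,"roll": 0}
    - {"fingers": -1,"dx": -0.52,"dy": 0.85,"dz": 0,"roll": 0}
    - {"fingers": -1,"dx": -0.52,"dy": 0.85,"dz": 0,"roll": 0}
    - {"fingers": -1,"dx": -0.52,"dy": 0.85,"dz": 0,"roll": 0}
    - {"fingers": -1,"dx": -0.52,"dy": 0.85,"dz": 0,"roll": 0}
  squeeze: 40

```text
time: 4.97
tool_pos: [-0.1115, -1.0826, 0.2456]
tcp_rot: [2.858, 0.645, -0.103]
wrist_force: [-0.3, -0.6, -0.0]
width: 1.0
grip_force: 0.0
```

step_arm:
  commands:
    - {"fingers": -1,"dx": -0.52,"dy": 0.85,"dz": 0,"roll": 0}
  squeeze: 40

```text
time: 5.1
tool_pos: [-0.1133, -1.0988, 0.2434]
tcp_rot: [2.817, 0.636, -0.122]
wrist_force: [0.5, -0.5, -0.8]
width: 0.999
grip_force: 0.0
```

step_arm:
  commands:
    - {"fingers": -1,"dx": -0.52,"dy": 0.85,"dz": 0,"roll": 0}
  squeeze: 40

```text
time: 5.22
tool_pos: [-0.115, -1.1143, 0.2451]
tcp_rot: [2.776, 0.626, -0.141]
wrist_force: [-0.2, 0.3, 0.1]
width: 1.0
grip_force: 0.0
```

```bash
python3 -c "
from h import *
st()"
```

```text
t 5.225 q [-1.698  1.096  0.312  0.008  1.425 -0.571] tcp [-0.115  -1.1143  0.2451] mach [1081.9 -582.1  245.1] F [-0.2  0.3  0.1] w 1.0 g 0.0
tool axes x,y,z (rows, world) [[0.901, 0.405, -0.158], [0.433, -0.863, 0.26], [-0.031, -0.302, -0.953]]
```

step_arm:
  commands:
    - {"fingers": -1,"dx": -0.52,"dy": 0.85,"dz": -0.1,"roll": 0}
  squeeze: 40

```text
time: 5.35
tool_pos: [-0.1164, -1.1266, 0.2538]
tcp_rot: [2.736, 0.617, -0.158]
wrist_force: [-1.1, -0.6, 0.6]
width: 0.998
grip_force: 0.0
```

step_arm:
  commands:
    - {"fingers": -1,"dx": -0.52,"dy": 0.85,"dz": -0.1,"roll": 0}
  squeeze: 40

```text
time: 5.48
tool_pos: [-0.1178, -1.1386, 0.2679]
tcp_rot: [2.693, 0.608, -0.176]
wrist_force: [1.2, -0.5, -0.3]
width: 0.999
grip_force: 0.0
```

step_arm:
  commands:
    - {"fingers": -1,"dx": -0.52,"dy": 0.85,"dz": -0.1,"roll": 0}
  squeeze: 40

```text
time: 5.6
tool_pos: [-0.1191, -1.1495, 0.2837]
tcp_rot: [2.651, 0.598, -0.194]
wrist_force: [-0.4, 0.1, -0.7]
width: 1.0
grip_force: 0.0
```

step_arm:
  commands:
    - {"fingers": -1,"dx": -0.52,"dy": 0.85,"dz": -0.1,"roll": 0}
  squeeze: 40

```text
time: 5.72
tool_pos: [-0.1202, -1.1592, 0.3008]
tcp_rot: [2.61, 0.589, -0.21]
wrist_force: [-0.5, -0.2, -0.2]
width: 1.0
grip_force: 0.0
```

```bash
python3 -c "
from h import *
st()"
```

```text
t 5.725 q [-1.699  1.064  0.312  0.013  1.282 -0.573] tcp [-0.1202 -1.1592  0.3008] mach [1127.1 -582.9  300.8] F [-0.5 -0.2 -0.2] w 1.0 g 0.0
tool axes x,y,z (rows, world) [[0.897, 0.37, -0.241], [0.439, -0.806, 0.398], [-0.047, -0.463, -0.885]]
```

step_arm:
  commands:
    - {"fingers": -1,"dx": -0.52,"dy": 0.85,"dz": -0.1,"roll": 0}
  squeeze: 40

```text
time: 5.85
tool_pos: [-0.1212, -1.1679, 0.3192]
tcp_rot: [2.569, 0.58, -0.226]
wrist_force: [-0.9, -0.6, -0.2]
width: 1.0
grip_force: 0.0
```

step_arm:
  commands:
    - {"fingers": -1,"dx": -0.52,"dy": 0.85,"dz": -0.1,"roll": 0}
  squeeze: 40

```text
time: 5.98
tool_pos: [-0.1222, -1.1755, 0.3394]
tcp_rot: [2.529, 0.571, -0.241]
wrist_force: [-0.2, 0.7, 0.3]
width: 0.997
grip_force: 0.0
```

```bash
cat >> h.py <<'E'
def plan(goal,yl):
    "shift in tool axes to the world goal; roll so that tool y lies along yl (either sense)"
    s=read_state();M=R.from_rotvec(s["tcp_rot"]).as_matrix();y=M.T@np.asarray(yl)
    r=np.degrees(np.arctan2(y[1],y[0]))-90
    print("shift",(M.T@(np.asarray(goal)-s["tool_pos"])).round(4),"roll",((r+90)%180-90).round(2),"resid y.z",y[2].round(3))
E
python3 -c "
from h import *
st(); plan([.475,.40,.25],l)
plan([.2,-.3,.35],l)"
```

```text
t 5.975 q [-1.7    1.04   0.312  0.015  1.222 -0.574] tcp [-0.1222 -1.1755  0.3394] mach [1143.5 -583.3  339.4] F [-0.2  0.7  0.3] w 0.997 g 0.0
tool axes x,y,z (rows, world) [[0.895, 0.348, -0.279], [0.443, -0.77, 0.46], [-0.055, -0.535, -0.843]]
shift [ 1.108  -0.9893 -0.8003] roll -58.98 resid y.z -0.003
shift [ 0.5902 -0.5264 -0.495 ] roll -58.98 resid y.z -0.003
```

step_arm:
  commands:
    - {"fingers": -1,"dx": 0.8,"dy": -0.41,"dz": -0.62,"roll": 0}
    - {"fingers": -1,"dx": 0.8,"dy": -0.41,"dz": -0.62,"roll": 0}
    - {"fingers": -1,"dx": 0.8,"dy": -0.41,"dz": -0.62,"roll": -10}
    - {"fingers": -1,"dx": 0.8,"dy": -0.41,"dz": -0.62,"roll": -20}
    - {"fingers": -1,"dx": 0.8,"dy": -0.41,"dz": -0.62,"roll": -30}
    - {"fingers": -1,"dx": 0.8,"dy": -0.41,"dz": -0.62,"roll": -40}
    - {"fingers": -1,"dx": 0.8,"dy": -0.41,"dz": -0.62,"roll": -50}
    - {"fingers": -1,"dx": 0.8,"dy": -0.41,"dz": -0.62,"roll": -59}
  squeeze: 40

```text
time: 6.98
tool_pos: [0.13, -0.7661, 0.391]
tcp_rot: [1.997, 1.82, -0.587]
wrist_force: [0.7, -0.7, 0.6]
width: 0.999
grip_force: 0.0
```

```bash
python3 -c "
from h import *
st(); plan([.47,-.25,.45],l)
plan([.483,.284,.30],l)"
```

```text
t 6.975 q [-1.362  0.073  1.634 -0.211  0.899 -1.183] tcp [ 0.13   -0.7661  0.391 ] mach [ 711.6 -371.9  391. ] F [ 0.7 -0.7  0.6] w 0.999 g 0.0
tool axes x,y,z (rows, world) [[0.077, 0.84, -0.538], [0.996, -0.093, -0.004], [-0.054, -0.535, -0.843]]
shift [ 0.4276  0.2901 -0.3443] roll 0.29 resid y.z -0.002
shift [ 0.9576  0.2538 -0.5043] roll 0.29 resid y.z -0.002
```

step_arm:
  commands:
    - {"fingers": -1,"dx": 0.43,"dy": 0.29,"dz": -0.345,"roll": 0}
    - {"fingers": -1,"dx": 0.43,"dy": 0.29,"dz": -0.345,"roll": 0}
    - {"fingers": -1,"dx": 0.43,"dy": 0.29,"dz": -0.345,"roll": 0}
    - {"fingers": -1,"dx": 0.43,"dy": 0.29,"dz": -0.345,"roll": 0}
    - {"fingers": -1,"dx": 0.43,"dy": 0.29,"dz": -0.345,"roll": 0}
    - {"fingers": -1,"dx": 0.43,"dy": 0.29,"dz": -0.345,"roll": 0}
    - {"fingers": -1,"dx": 0.43,"dy": 0.29,"dz": -0.345,"roll": 0}
    - {"fingers": -1,"dx": 0.43,"dy": 0.29,"dz": -0.345,"roll": 0}
  squeeze: 40

```text
time: 7.98
tool_pos: [0.4048, -0.3511, 0.4394]
tcp_rot: [2.001, 1.814, -0.581]
wrist_force: [1.0, -1.1, -0.4]
width: 1.001
grip_force: 0.0
```

```bash
python3 -c "
from h import *
st()
plan([.483,.284,.30],l)"
```

```text
t 7.975 q [-0.428 -0.222  1.823 -0.544  1.369 -0.265] tcp [ 0.4048 -0.3511  0.4394] mach [ 272.  -138.5  439.4] F [ 1.  -1.1 -0.4] w 1.001 g 0.0
tool axes x,y,z (rows, world) [[0.083, 0.84, -0.536], [0.995, -0.097, 0.002], [-0.051, -0.534, -0.844]]
shift [ 0.6147  0.0158 -0.2255] roll -0.08 resid y.z 0.001
```

step_arm:
  commands:
    - {"fingers": -1,"dx": 0.615,"dy": 0.015,"dz": -0.225,"roll": 0}
    - {"fingers": -1,"dx": 0.615,"dy": 0.015,"dz": -0.225,"roll": 0}
    - {"fingers": -1,"dx": 0.615,"dy": 0.015,"dz": -0.225,"roll": 0}
    - {"fingers": -1,"dx": 0.615,"dy": 0.015,"dz": -0.225,"roll": 0}
    - {"fingers": -1,"dx": 0.615,"dy": 0.015,"dz": -0.225,"roll": 0}
    - {"fingers": -1,"dx": 0.615,"dy": 0.015,"dz": -0.225,"roll": 0}
    - {"fingers": -1,"dx": 0.615,"dy": 0.015,"dz": -0.225,"roll": 0}
    - {"fingers": -1,"dx": 0.615,"dy": 0.015,"dz": -0.225,"roll": 0}
  squeeze: 40

```text
time: 8.98
tool_pos: [0.4633, 0.1344, 0.332]
tcp_rot: [2.003, 1.817, -0.578]
wrist_force: [0.5, -0.7, 0.5]
width: 1.001
grip_force: 0.0
```

```bash
python3 -c "
from h import *
st()
plan([.483,.284,.28],l)"
```

```text
t 8.975 q [ 0.542  0.053  1.759 -0.445  1.677  0.671] tcp [0.4633 0.1344 0.332 ] mach [-216.9 -127.3  332. ] F [ 0.5 -0.7  0.5] w 1.001 g 0.0
tool axes x,y,z (rows, world) [[0.082, 0.842, -0.533], [0.995, -0.097, 0.001], [-0.051, -0.531, -0.846]]
shift [ 0.1553  0.0051 -0.0364] roll -0.03 resid y.z 0.001
```

step_arm:
  commands:
    - {"fingers": -1,"dx": 0.206,"dy": 0.004,"dz": 0.045,"roll": 0}
    - {"fingers": -1,"dx": 0.206,"dy": 0.004,"dz": 0.045,"roll": 0}
    - {"fingers": -1,"dx": 0.206,"dy": 0.004,"dz": 0.045,"roll": 0}
    - {"fingers": -1,"dx": 0.206,"dy": 0.004,"dz": 0.045,"roll": 0}
    - {"fingers": -1,"dx": 0.206,"dy": 0.004,"dz": 0.045,"roll": 0}
  squeeze: 40

```text
time: 9.6
tool_pos: [0.481, 0.2811, 0.1825]
tcp_rot: [2.001, 1.818, -0.585]
wrist_force: [1.0, -1.2, -0.2]
width: 1.0
grip_force: 0.0
```

```bash
python3 -c "
from h import *
st()
plan([.475,.209,.0655],l)
p,d=read_camera('wrist');q,d=read_camera('scene')
cv2.imwrite('pics/g1.png',np.hstack([p[:, :],cv2.resize(q[150:310,230:443],(512,384))])[:, :][:600,:1024]);cv2.imwrite('pics/g1.png',cv2.resize(cv2.imread('pics/g1.png'),(800,300)))"
```

```text
t 9.6 q [ 0.714  0.356  1.681 -0.376  1.541  0.906] tcp [0.481  0.2811 0.1825] mach [-364.6 -123.8  182.5] F [ 1.  -1.2 -0.2] w 1.0 g 0.0
tool axes x,y,z (rows, world) [[0.08, 0.84, -0.536], [0.995, -0.097, -0.003], [-0.055, -0.534, -0.844]]
shift [0.0017 0.0014 0.1375] roll 0.11 resid y.z -0.003
```

View pics/g1.png

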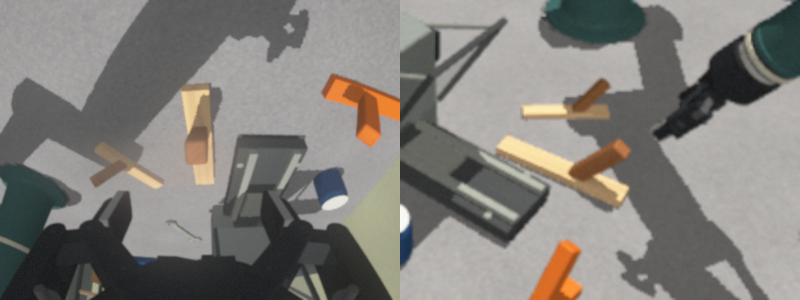

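The wrist view (left) has the stick's handle at (197,145), in line between the fingers. In the scene view (right) the gripper lines up with the raked handle at (605,160). I'm going down along the handle.

step_arm:
  commands:
    - {"fingers": -1,"dx": 0.002,"dy": 0.001,"dz": 0.05,"roll": 0}
    - {"fingers": -1,"dx": 0.002,"dy": 0.001,"dz": 0.1,"roll": 0}
    - {"fingers": -1,"dx": 0.002,"dy": 0.001,"dz": 0.137,"roll": 0}
    - {"fingers": -1,"dx": 0.002,"dy": 0.001,"dz": 0.137,"roll": 0}
    - {"fingers": 0,"dx": 0.002,"dy": 0.001,"dz": 0.137,"roll": 0}
    - {"fingers": 0.3,"dx": 0.002,"dy": 0.001,"dz": 0.137,"roll": 0}
    - {"fingers": 1,"dx": 0.002,"dy": 0.001,"dz": 0.137,"roll": 0}
    - {"fingers": 1,"dx": 0.002,"dy": 0.001,"dz": 0.137,"roll": 0}
  squeeze: 70

```text
time: 10.7
tool_pos: [0.4759, 0.2103, 0.0676]
tcp_rot: [2.003, 1.817, -0.581]
wrist_force: [0.7, 0.8, 5.3]
width: 0.271
grip_force: 72.1
```

step_arm:
  commands:
    - {"fingers": 1,"dx": 0,"dy": 0,"dz": 0,"roll": 0}
    - {"fingers": 1,"dx": 0,"dy": 0,"dz": 0,"roll": 0}
  squeeze: 70

```text
time: 10.95
tool_pos: [0.4759, 0.2103, 0.0676]
tcp_rot: [2.003, 1.817, -0.581]
wrist_force: [1.0, 0.5, 6.4]
width: 0.273
grip_force: 72.1
```

```bash
cat >> h.py <<'E'
def stickpose(tag):
    p,d=read_camera("top");np.save(f"pics/{tag}.npy",d);cv2.imwrite(f"pics/{tag}.png",p);return p,cloud("top",d)
E
python3 -c "
from h import *
st()
p,w=stickpose('t2');b=p.astype(int);v,u=np.mgrid[:384,:512]
m=(u>150)&(u<250)&(v>210)&(v<245)&(w[...,2]>.008)&(w[...,2]<.024)&(b[...,2]-b[...,0]>40)
P=w[m];print(m.sum(),cv2.minAreaRect(P[:,:2].astype(np.float32)*1000),np.percentile(P[:,2],[5,50,95]))"
```

```text
t 10.95 q [ 0.635  0.396  1.868 -0.424  1.303  0.935] tcp [0.4759 0.2103 0.0676] mach [-293.7 -122.1   67.6] F [1.  0.5 6.4] w 0.273 g 72.1
tool axes x,y,z (rows, world) [[0.082, 0.841, -0.534], [0.995, -0.097, -0.0], [-0.052, -0.532, -0.845]]
548 ((467.326904296875, 125.40409851074219), (185.76983642578125, 36.20885467529297), 84.195556640625) [0.01269822 0.01610167 0.01990611]
```

step_arm:
  commands:
    - {"fingers": 1,"dx": -0.018,"dy": 0,"dz": -0.03,"roll": 0}
    - {"fingers": 1,"dx": -0.037,"dy": 0,"dz": -0.059,"roll": 0}
    - {"fingers": 1,"dx": -0.03,"dy": 0.02,"dz": -0.065,"roll": 0}
    - {"fingers": 1,"dx": -0.017,"dy": 0.06,"dz": -0.072,"roll": 0}
    - {"fingers": 1,"dx": -0.017,"dy": 0.1,"dz": -0.072,"roll": 0}
    - {"fingers": 1,"dx": -0.017,"dy": 0.122,"dz": -0.072,"roll": 0}
    - {"fingers": 1,"dx": -0.017,"dy": 0.122,"dz": -0.072,"roll": 0}
  squeeze: 70

```text
time: 11.88
tool_pos: [0.5995, 0.2214, 0.1347]
tcp_rot: [2.005, 1.817, -0.585]
wrist_force: [-0.6, -0.2, -1.9]
width: 0.275
grip_force: 71.3
```

```bash
python3 -c "
from h import *
st()
p,w=stickpose('t3');b=p.astype(int);v,u=np.mgrid[:384,:512]
m=(u>140)&(u<250)&(v>150)&(v<245)&(w[...,2]>.06)&(w[...,2]<.12)&(b[...,2]-b[...,0]>50)&(b[...,1]>120)
P=(w[m]-O);Q=np.stack([P@f,P@l,P[:,2]],1)*1000;print(m.sum(),Q.min(0),Q.max(0));
A=np.c_[Q[:,:2],np.ones(len(Q))];print('plane',np.linalg.lstsq(A,Q[:,2],rcond=None)[0],cv2.minAreaRect(Q[:,:2].astype(np.float32)))
q,d=read_camera('scene');cv2.imwrite('pics/g2.png',np.hstack([cv2.resize(p[130:250,110:290],(480,320)),cv2.resize(q[150:310,200:360],(320,320))]))"
```

```text
t 11.875 q [ 0.547  0.497  1.575 -0.443  1.449  0.786] tcp [0.5995 0.2214 0.1347] mach [-3.167e+02 -1.000e-01  1.347e+02] F [-0.6 -0.2 -1.9] w 0.275 g 71.3
tool axes x,y,z (rows, world) [[0.082, 0.841, -0.535], [0.995, -0.099, -0.003], [-0.056, -0.532, -0.845]]
565 [-333.33008464  -19.45486895   74.20859857] [-140.31872909   17.420479    103.46680605]
plane [2.67072039e-03 9.35742416e-03 8.38341456e+01] ((-236.71946716308594, -0.5969505310058594), (36.8015022277832, 192.97598266601562), 89.59154510498047)
```

View pics/g2.png

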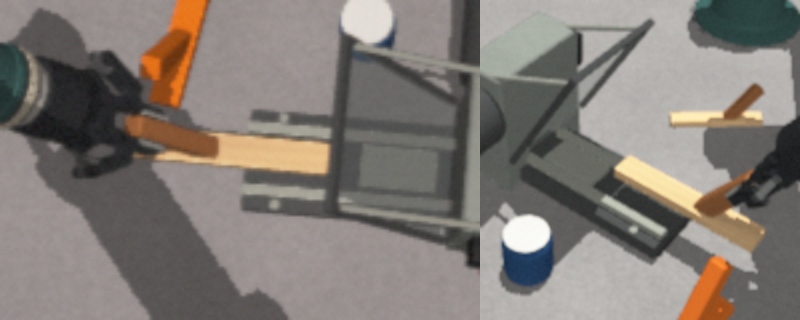

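The stick is level and centred over the channel: nose at machine x -140, y 0, underside at 67. I'll lower it 36 mm.

step_arm:
  commands:
    - {"fingers": 1,"dx": 0.01,"dy": 0,"dz": 0.015,"roll": 0}
    - {"fingers": 1,"dx": 0.019,"dy": 0,"dz": 0.03,"roll": 0}
    - {"fingers": 1,"dx": 0.019,"dy": 0,"dz": 0.03,"roll": 0}
    - {"fingers": 1,"dx": 0.019,"dy": 0,"dz": 0.03,"roll": 0}
  squeeze: 70

```text
time: 12.48
tool_pos: [0.5982, 0.2214, 0.0998]
tcp_rot: [2.003, 1.817, -0.586]
wrist_force: [0.3, 0.4, -1.6]
width: 0.277
grip_force: 71.2
```

```bash
python3 -c "
from h import *
st()
p,w=stickpose('t4');b=p.astype(int);v,u=np.mgrid[:384,:512]
m=(u>140)&(u<250)&(v>150)&(v<245)&(w[...,2]>.035)&(w[...,2]<.065)&(b[...,2]-b[...,0]>50)&(b[...,1]>120)
P=(w[m]-O);Q=np.stack([P@f,P@l,P[:,2]],1)*1000;print(m.sum(),Q.min(0),Q.max(0),np.median(Q,0));
A=np.c_[Q[:,:2],np.ones(len(Q))];print('plane',np.linalg.lstsq(A,Q[:,2],rcond=None)[0])"
```

```text
t 12.475 q [ 0.549  0.53   1.597 -0.447  1.401  0.81 ] tcp [0.5982 0.2214 0.0998] mach [-316.6   -1.5   99.8] F [ 0.3  0.4 -1.6] w 0.277 g 71.2
tool axes x,y,z (rows, world) [[0.081, 0.84, -0.536], [0.995, -0.098, -0.004], [-0.056, -0.533, -0.844]]
521 [-334.44874871  -20.05696208   41.71630167] [-142.41718199   16.56639162   55.77012368] [-213.11243486   -4.45441247   48.99071918]
plane [1.34990293e-02 2.70180132e-03 5.18933487e+01]
```

step_arm:
  commands:
    - {"fingers": 1,"dx": -0.012,"dy": 0.001,"dz": 0.009,"roll": 0}
    - {"fingers": 1,"dx": -0.0248,"dy": 0.001,"dz": 0.017,"roll": 0}
    - {"fingers": 1,"dx": -0.0375,"dy": 0.001,"dz": 0.025,"roll": 0}
    - {"fingers": 1,"dx": -0.05,"dy": 0.001,"dz": 0.033,"roll": 0}
    - {"fingers": 1,"dx": -0.063,"dy": 0.001,"dz": 0.041,"roll": 0}
    - {"fingers": 1,"dx": -0.0757,"dy": 0.001,"dz": 0.049,"roll": 0}
    - {"fingers": 1,"dx": -0.0884,"dy": 0.001,"dz": 0.057,"roll": 0}
    - {"fingers": 1,"dx": -0.101,"dy": 0.001,"dz": 0.065,"roll": 0}
  squeeze: 70

```text
time: 13.52
tool_pos: [0.5878, 0.101, 0.0995]
tcp_rot: [2.003, 1.817, -0.584]
wrist_force: [1.1, 2.6, -1.1]
width: 0.27
grip_force: 71.5
```

```bash
python3 -c "
from h import *
st()"
```

```text
t 13.525 q [ 0.403  0.418  1.765 -0.508  1.294  0.726] tcp [0.5878 0.101  0.0995] mach [-195.7   -0.2   99.5] F [ 1.1  2.6 -1.1] w 0.27 g 71.5
tool axes x,y,z (rows, world) [[0.081, 0.841, -0.535], [0.995, -0.098, -0.003], [-0.055, -0.532, -0.845]]
```

step_arm:
  commands:
    - {"fingers": 1,"dx": -0.0097,"dy": 0,"dz": 0.0065,"roll": 0}
    - {"fingers": 1,"dx": -0.0194,"dy": 0,"dz": 0.0127,"roll": 0}
    - {"fingers": 1,"dx": -0.0292,"dy": 0,"dz": 0.0188,"roll": 0}
    - {"fingers": 1,"dx": -0.0389,"dy": 0,"dz": 0.025,"roll": 0}
    - {"fingers": 1,"dx": -0.0486,"dy": 0,"dz": 0.031,"roll": 0}
    - {"fingers": 1,"dx": -0.0583,"dy": 0,"dz": 0.0372,"roll": 0}
    - {"fingers": 1,"dx": -0.068,"dy": 0,"dz": 0.0434,"roll": 0}
    - {"fingers": 1,"dx": -0.0777,"dy": 0,"dz": 0.0495,"roll": 0}
  squeeze: 70

```text
time: 14.52
tool_pos: [0.5788, 0.0095, 0.0993]
tcp_rot: [2.003, 1.817, -0.584]
wrist_force: [-0.2, 3.5, -0.6]
width: 0.271
grip_force: 71.5
```

```bash
python3 -c "
from h import *
st()
p,w=stickpose('t5')
q,d=read_camera('scene');cv2.imwrite('pics/g3.png',np.hstack([cv2.resize(p[130:250,190:370],(480,320)),cv2.resize(q[130:290,150:310],(320,320))]))"
```

```text
t 14.525 q [ 0.275  0.349  1.863 -0.559  1.216  0.648] tcp [0.5788 0.0095 0.0993] mach [-103.7   -0.3   99.3] F [-0.2  3.5 -0.6] w 0.271 g 71.5
tool axes x,y,z (rows, world) [[0.081, 0.841, -0.535], [0.995, -0.098, -0.003], [-0.055, -0.532, -0.845]]
```

View pics/g3.png

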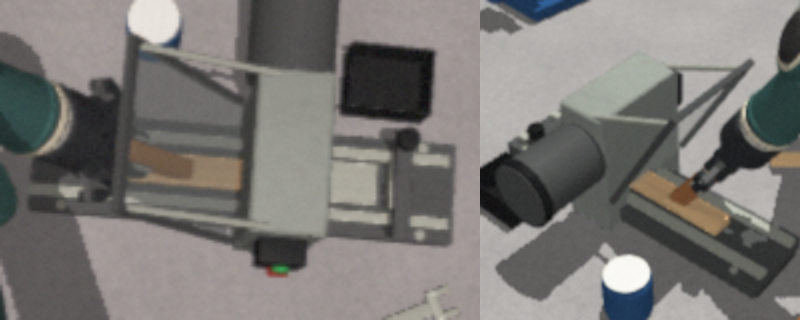

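The blank is out past the housing, its front at crop x 380, about 10 mm short of the stop at 390. The gripper clears the visor. I'll creep on.

step_arm:
  commands:
    - {"fingers": 1,"dx": -0.002,"dy": 0,"dz": 0.0013,"roll": 0}
    - {"fingers": 1,"dx": -0.004,"dy": 0,"dz": 0.0026,"roll": 0}
    - {"fingers": 1,"dx": -0.006,"dy": 0,"dz": 0.0039,"roll": 0}
    - {"fingers": 1,"dx": -0.008,"dy": 0,"dz": 0.0052,"roll": 0}
  squeeze: 70

```text
time: 15.12
tool_pos: [0.5781, 0.001, 0.0992]
tcp_rot: [2.003, 1.818, -0.583]
wrist_force: [0.3, 3.0, -0.9]
width: 0.272
grip_force: 71.5
```

step_arm:
  commands:
    - {"fingers": 1,"dx": -0.0015,"dy": 0,"dz": 0.001,"roll": 0}
    - {"fingers": 1,"dx": -0.003,"dy": 0,"dz": 0.002,"roll": 0}
  squeeze: 70

```text
time: 15.38
tool_pos: [0.578, -0.002, 0.0992]
tcp_rot: [2.004, 1.818, -0.581]
wrist_force: [-0.2, 10.9, 2.8]
width: 0.273
grip_force: 72.6
```

step_arm:
  commands:
    - {"fingers": 1,"dx": -0.001,"dy": 0,"dz": 0.0006,"roll": 0}
    - {"fingers": 1,"dx": -0.001,"dy": 0,"dz": 0.0006,"roll": 0}
    - {"fingers": 1,"dx": -0.001,"dy": 0,"dz": 0.0006,"roll": 0}
  squeeze: 70

```text
time: 15.75
tool_pos: [0.5782, -0.0021, 0.0996]
tcp_rot: [2.005, 1.818, -0.579]
wrist_force: [-0.3, 10.0, 1.6]
width: 0.27
grip_force: 72.4
```

```bash
python3 -c "
from h import *
st()
p,w=stickpose('t6');b=p.astype(int);v,u=np.mgrid[:384,:512]
P=w-O;Q=np.stack([P@f,P@l,P[...,2]],-1)*1000
m=(Q[...,0]>92)&(Q[...,0]<250)&(abs(Q[...,1])<26)
for x in range(95,215,5):
  k=m&(abs(Q[...,0]-x)<2.5);print(x,np.median(Q[k][:,2]).round(0),b[k].mean().round(0),end=' | ')
cv2.imwrite('pics/g4.png',cv2.resize(p[160:230,300:370],(560,560),interpolation=cv2.INTER_CUBIC))"
```

```text
t 15.75 q [ 0.256  0.34   1.873 -0.564  1.204  0.635] tcp [ 0.5782 -0.0021  0.0996] mach [-92.1   0.3  99.6] F [-0.3 10.   1.6] w 0.27 g 72.4
tool axes x,y,z (rows, world) [[0.082, 0.842, -0.532], [0.995, -0.098, -0.001], [-0.053, -0.53, -0.846]]
95 nan nan | 100 nan nan | 105 nan nan | 110 43.0 138.0 | 115 41.0 154.0 | 120 42.0 159.0 | 125 41.0 160.0 | 130 41.0 156.0 | 135 41.0 155.0 | 140 42.0 154.0 | 145 42.0 159.0 | 150 41.0 157.0 | 155 41.0 158.0 | 160 41.0 155.0 | 165 41.0 154.0 | 170 42.0 155.0 | 175 46.0 115.0 | 180 67.0 92.0 | 185 72.0 85.0 | 190 71.0 86.0 | 195 71.0 85.0 | 200 71.0 83.0 | 205 nan nan | 210 31.0 81.0 |
  return _methods._mean(a, axis=axis, dtype=dtype,
  ret = ret.dtype.type(ret / rcount)
<string>:8: RuntimeWarning: Mean of empty slice.
```

View pics/g4.png

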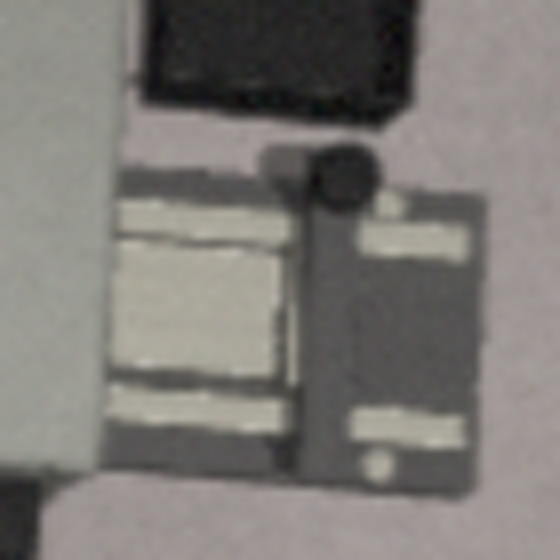

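The blank fills the outfeed channel right up to the stop face (edge at (285,310)), and the push force has risen from 3 N to a steady 10 N. It is butted home, so I'll draw the stick straight back.

step_arm:
  commands:
    - {"fingers": 1,"dx": 0.008,"dy": 0,"dz": -0.0055,"roll": 0}
    - {"fingers": 1,"dx": 0.03,"dy": 0,"dz": -0.0198,"roll": 0}
    - {"fingers": 1,"dx": 0.06,"dy": 0,"dz": -0.039,"roll": 0}
    - {"fingers": 1,"dx": 0.09,"dy": 0,"dz": -0.058,"roll": 0}
    - {"fingers": 1,"dx": 0.12,"dy": 0,"dz": -0.077,"roll": 0}
    - {"fingers": 1,"dx": 0.15,"dy": 0,"dz": -0.096,"roll": 0}
    - {"fingers": 1,"dx": 0.18,"dy": 0,"dz": -0.115,"roll": 0}
    - {"fingers": 1,"dx": 0.205,"dy": 0,"dz": -0.13,"roll": 0}
  squeeze: 70

```text
time: 16.8
tool_pos: [0.6012, 0.2384, 0.0987]
tcp_rot: [2.002, 1.817, -0.586]
wrist_force: [0.5, -0.5, -2.2]
width: 0.27
grip_force: 71.2
```

```bash
python3 -c "
from h import *
st()
c=O+f*-.31+l*-.1225
g0=O+f*-.325+np.array([0,0,.14]);plan(g0,l)
for z in(.14,.069):plan(c+[0,0,z],l)"
```

```text
t 16.8 q [ 0.566  0.551  1.567 -0.44   1.415  0.82 ] tcp [0.6012 0.2384 0.0987] mach [-3.338e+02 -1.000e-01  9.870e+01] F [ 0.5 -0.5 -2.2] w 0.27 g 71.2
tool axes x,y,z (rows, world) [[0.081, 0.84, -0.537], [0.995, -0.097, -0.003], [-0.055, -0.534, -0.844]]
shift [-0.0296 -0.     -0.0302] roll 0.06 resid y.z -0.003
shift [-0.0421 -0.1225 -0.0217] roll 0.06 resid y.z -0.003
shift [-0.004  -0.1223  0.0382] roll 0.06 resid y.z -0.003
```

step_arm:
  commands:
    - {"fingers": 1,"dx": -0.015,"dy": 0,"dz": -0.015,"roll": 0}
    - {"fingers": 1,"dx": -0.03,"dy": 0,"dz": -0.03,"roll": 0}
    - {"fingers": 1,"dx": -0.035,"dy": -0.03,"dz": -0.026,"roll": 0}
    - {"fingers": 1,"dx": -0.042,"dy": -0.08,"dz": -0.022,"roll": 0}
    - {"fingers": 1,"dx": -0.042,"dy": -0.122,"dz": -0.022,"roll": 0}
    - {"fingers": 1,"dx": -0.042,"dy": -0.122,"dz": -0.022,"roll": 0}
    - {"fingers": 1,"dx": -0.024,"dy": -0.122,"dz": 0.006,"roll": 0}
    - {"fingers": 1,"dx": -0.01,"dy": -0.122,"dz": 0.028,"roll": 0}
  squeeze: 70

```text
time: 17.8
tool_pos: [0.479, 0.2256, 0.0821]
tcp_rot: [2.005, 1.816, -0.58]
wrist_force: [0.9, 0.7, -2.6]
width: 0.275
grip_force: 71.2
```

```bash
python3 -c "
from h import *
st()
c=O+f*-.31+l*-.1225
for z in(.07,.068):plan(c+[0,0,z],l)"
```

```text
t 17.8 q [ 0.651  0.396  1.834 -0.413  1.338  0.935] tcp [0.479  0.2256 0.0821] mach [-309.2 -120.4   82.1] F [ 0.9  0.7 -2.6] w 0.275 g 71.2
tool axes x,y,z (rows, world) [[0.083, 0.841, -0.534], [0.995, -0.099, 0.0], [-0.053, -0.531, -0.845]]
shift [ 0.0071 -0.0021  0.0098] roll -0.1 resid y.z -0.001
shift [ 0.0082 -0.0021  0.0115] roll -0.1 resid y.z -0.001
```

step_arm:
  commands:
    - {"fingers": 1,"dx": 0.004,"dy": 0,"dz": 0.0065,"roll": 0}
    - {"fingers": 1,"dx": 0.0065,"dy": 0,"dz": 0.0103,"roll": 0}
    - {"fingers": 1,"dx": 0.0073,"dy": 0,"dz": 0.0115,"roll": 0}
    - {"fingers": 1,"dx": 0.0078,"dy": 0,"dz": 0.0123,"roll": 0}
    - {"fingers": 1,"dx": 0.0078,"dy": 0,"dz": 0.0123,"roll": 0}
  squeeze: 70

```text
time: 18.42
tool_pos: [0.4782, 0.2265, 0.0677]
tcp_rot: [2.003, 1.817, -0.582]
wrist_force: [0.6, -1.1, 1.2]
width: 0.273
grip_force: 71.7
```

step_arm:
  commands:
    - {"fingers": 0.3,"dx": 0,"dy": 0,"dz": 0,"roll": 0}
    - {"fingers": 0,"dx": 0,"dy": 0,"dz": 0,"roll": 0}
    - {"fingers": -1,"dx": 0,"dy": 0,"dz": 0,"roll": 0}
    - {"fingers": -1,"dx": 0,"dy": 0,"dz": 0,"roll": 0}
    - {"fingers": -1,"dx": 0,"dy": 0,"dz": 0,"roll": 0}
  squeeze: 40

```text
time: 19.05
tool_pos: [0.4774, 0.2262, 0.0666]
tcp_rot: [2.003, 1.817, -0.584]
wrist_force: [0.1, 0.2, 0.5]
width: 0.998
grip_force: 0.0
```

step_arm:
  commands:
    - {"fingers": -1,"dx": 0,"dy": 0,"dz": -0.03,"roll": 0}
    - {"fingers": -1,"dx": 0,"dy": 0,"dz": -0.08,"roll": 0}
    - {"fingers": -1,"dx": 0,"dy": 0,"dz": -0.13,"roll": 0}
    - {"fingers": -1,"dx": 0,"dy": 0,"dz": -0.16,"roll": 0}
    - {"fingers": -1,"dx": 0,"dy": 0,"dz": -0.16,"roll": 0}
  squeeze: 40

```text
time: 19.68
tool_pos: [0.4875, 0.3134, 0.2041]
tcp_rot: [2.004, 1.818, -0.576]
wrist_force: [-0.2, -0.3, -0.1]
width: 1.004
grip_force: 0.0
```

```bash
python3 -c "
from h import *
st()
p,w=stickpose('t7');b=p.astype(int);v,u=np.mgrid[:384,:512]
m=(u>140)&(u<260)&(v>205)&(v<250)&(w[...,2]>.008)&(w[...,2]<.024)&(b[...,2]-b[...,0]>50)&(b[...,1]>120)
P=(w[m]-O);Q=np.stack([P@f,P@l,P[:,2]],1)*1000;print(m.sum(),Q.min(0),Q.max(0))
A=np.c_[Q[:,:2],np.ones(len(Q))];print('plane',np.linalg.lstsq(A,Q[:,2],rcond=None)[0])
q,d=read_camera('scene');cv2.imwrite('pics/g5.png',np.hstack([cv2.resize(p[110:260,140:380],(512,320)),cv2.resize(q[150:310,210:354],(288,320))]))"
```

```text
t 19.675 q [ 0.743  0.381  1.603 -0.364  1.593  0.913] tcp [0.4875 0.3134 0.2041] mach [-397.4 -120.5  204.1] F [-0.2 -0.3 -0.1] w 1.004 g 0.0
tool axes x,y,z (rows, world) [[0.083, 0.843, -0.532], [0.995, -0.097, 0.001], [-0.05, -0.529, -0.847]]
545 [-348.68316349 -139.85970607   10.1767804 ] [-131.70301489 -103.6095166    21.3055256 ]
plane [-1.19367420e-03  1.18428690e-02  1.71198577e+01]
```

View pics/g5.png

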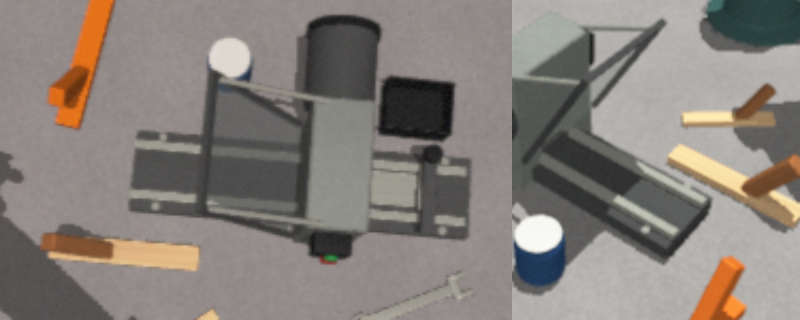

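The blank is still at the stop, (395-425,188) in the crop. The stick stands flat on the bench at (120,250), and the tin, bin and spanner look undisturbed. The arm is clear, so I'm handing in.

```bash
python3 -c "
from h import *
print(finish_job())"
```

```text
the job is handed in; nothing more can be done
None
```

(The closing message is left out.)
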